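# Unload the finished cleat from the vise and store it

### The job

The wooden mooring cleat in the bench vise is finished. Slide the vise jaw fully open and leave it open, lift the cleat out by one of its horns and lay it base down on the olive mat, letting go of it; then take it again by its middle and set it down, base on the board, in the one bay of the storage rack that is empty. Leave the two stored cleats, the grinder, the flap disc, the offcut and the tin where they are.

Things in the scene. Friction and masses are not known exactly. Their poses are not given: they have to be found in the camera images.
- jaw (a joint): Opening of the vise's sliding jaw in m: 0 = closed on the cleat, 0.065 = fully open. It slides with stiff friction (about 5 N) along the vise's -y axis and stays where it is left. Its top lip reaches 10 mm over the cleat's middle while closed.
- jaw_handle (a point): Centre of the dark wooden grip on top of the sliding jaw, moving with it. The grip is an upright slab 56 mm long (vise x), 18 mm thick (vise y), 32 mm high, top 112 mm above the table; it stands on the jaw's top, 80 mm above the table, which reaches 26 mm from this point towards the cleat and 12 mm away from it. Axes as the vise's.
- vise: Grey steel bench vise fixed to the table, 100 mm (x) by 200 mm (y). Origin: table height, under the middle of the clamped cleat. Fixed jaw on its +y side (face at y = 23 mm, top at 78 mm), sliding jaw on -y; both 76 mm wide (x -38 to 38 mm). The cleat's middle stands on a bed 30 mm high between the jaws; its horns stick out beyond them along x.
- cleat: The finished wooden mooring cleat, 170 mm long, 0.13 to 0.25 kg: middle block 70 x 44 x 40 mm (x, y, z) and at each end a horn 28 mm wide, 50 mm long (35 to 85 mm from the centre), its underside 18 mm and its top 40 mm above the base. Both ends alike. Origin: centre of its underside; x along its length, z up. Starts clamped in the vise, along the vise's x.
- mat: Thin olive work mat fixed on the table, 200 mm (x) by 170 mm (y), 3 mm thick. Origin: centre of its underside.
- rack: Wooden rack fixed to the table: board 220 (x) x 300 (y) x 12 mm with three bays 100 mm apart along y. A bay is 56 mm wide (y), 190 mm long (x) inside, fenced by strips 45 mm high across its ends and along its sides, except that the middle 74 mm of each side are open for the fingers; beside the horns fingers do not fit. Origin: centre of its underside.
- bay0 (a point): Centre of the floor of the bay on the rack's -y side, 12 mm above the table. Axes as the rack's. Two of the three bays are taken.
- bay1 (a point): Centre of the floor of the middle bay.
- bay2 (a point): Centre of the floor of the bay on the rack's +y side.
- stored_a: A finished wooden mooring cleat, the same shape as cleat, already stored in one of the rack's bays (which one varies). Origin: centre of its underside; x along its 170 mm length, z up.
- stored_b: A finished wooden mooring cleat, the same shape as cleat, already stored in one of the rack's bays (which one varies). Origin: centre of its underside; x along its 170 mm length, z up.
- grinder: Bystander: an angle grinder lying on the table with its disc up, about 280 mm long along its x, 82 mm high. Origin: under its body, at table height.
- flap_disc: Bystander: a dark round flap disc lying flat, 116 mm across, 14 mm high. Origin: centre of its underside.
- offcut: Bystander: a wooden offcut, 50 x 90 x 30 mm. Origin: centre of its underside.
- wax_tin: Bystander: a tin, 70 mm across, 50 mm high. Origin: centre of its underside.
Not all that is in view belongs to the job. Leave any blue look-alike of the vise alone.

How it is judged (in metres and radians):
On the way, in this order (a step that is already met when the one before it is completed fails the run):
1. the jaw is slid open (joint above 55 mm) while the cleat still stands in the vise (value of joint jaw above 0.055 m and z of cleat in the frame of vise below 0.045 m), for 0.1 s.
2. the cleat is lifted out, its base more than 60 mm above the table (30 mm above the bed), held by a horn (gripper more than 35 mm from its centre seen from above) (height (world z) of cleat above 0.06 m and horizontal distance between the grasp point and cleat above 0.035 m and contact force between the fingers and cleat above 0.5 N), for 0.05 s.
3. the cleat lies base down on the mat, its centre over the mat, released and at rest (x of cleat in the frame of mat between -0.1 and 0.1 m and y of cleat in the frame of mat between -0.085 and 0.085 m and height (world z) of cleat below 0.008 m and angle between cleat's own z axis and vertical below 0.1 rad and linear speed of cleat below 0.02 m/s and angular speed of cleat below 0.2 rad/s and contact force between the fingers and cleat below 0.05 N), for 0.2 s.
4. the cleat is lifted again, more than 50 mm above the table, held by its middle (gripper within 30 mm of its centre seen from above) (height (world z) of cleat above 0.05 m and horizontal distance between the grasp point and cleat below 0.03 m and contact force between the fingers and cleat above 0.5 N), for 0.1 s.
At the end, for the whole second after the job is handed in: The cleat lies base down (within 0.1 rad) on the floor of the empty bay: its origin within 16 mm along the bay, 12 mm across and 6 mm in height of the bay's centre, its length along the bay within 0.2 rad, at rest and not touched by the fingers; the vise jaw is still open by more than 50 mm (((x of cleat in the frame of bay0 between -0.016 and 0.016 m and y of cleat in the frame of bay0 between -0.012 and 0.012 m and z of cleat in the frame of bay0 between -0.006 and 0.006 m and angle between the x axis of cleat and the x axis of bay0, either way round below 0.2 rad) or (x of cleat in the frame of bay1 between -0.016 and 0.016 m and y of cleat in the frame of bay1 between -0.012 and 0.012 m and z of cleat in the frame of bay1 between -0.006 and 0.006 m and angle between the x axis of cleat and the x axis of bay1, either way round below 0.2 rad) or (x of cleat in the frame of bay2 between -0.016 and 0.016 m and y of cleat in the frame of bay2 between -0.012 and 0.012 m and z of cleat in the frame of bay2 between -0.006 and 0.006 m and angle between the x axis of cleat and the x axis of bay2, either way round below 0.2 rad)) and angle between cleat's own z axis and vertical below 0.1 rad and value of joint jaw above 0.05 m and linear speed of cleat below 0.02 m/s and angular speed of cleat below 0.2 rad/s and contact force between the fingers and cleat below 0.05 N).
It fails at once if a stored cleat is moved more than 20 mm (distance of any of stored_a, stored_b from where it was at the start of the episode above 0.02 m).
It fails at once if a bystander (grinder, flap disc, offcut, tin) is moved more than 30 mm (distance of any of grinder, flap_disc, offcut, wax_tin from where it was at the start of the episode above 0.03 m).
It also fails if it takes over 64 s, if anything falls off the work surface, if the arm or the gripper's body presses on something with over 40 N, if the wrist force passes 120 N, or if a joint passes its speed limit or range.

### The arm

A 6-joint arm with a two-finger parallel gripper is mounted at the origin on the work surface. World frame = base frame: x ahead of the robot, y to its left, z up, the work surface at z = 0. Lengths are in m, angles in degrees, forces in N, time in s.
With the tool pointing down it reaches from about 0.3 to 0.775 m from the base axis. Payload 14.6 kg.
Tool frame: the origin (TCP) lies midway between the tips of the shut fingers; the grasp point (between the pads) lies 19 mm behind it; z points along the fingers, y is the line along which they close (so a half turn about z gives the same grasp; the last joint's range is limited). The gripper opens to 85 mm and grips with 20 to 120 N. Pads are 22 mm wide; open, the fingers measure 114 mm over their backs; the gripper's body (76 mm by 85 mm) begins 54 mm behind the grasp point. The pads swing forward as they close: fully open they stand 13 mm farther back than shut.
Start: joints at [-79.618, 17.183, 87.147, -0, 75.671, -3.816], TCP at [0.135, -0.533, 0.231] pointing down, gripper open.
Joint ranges: [-173.82, 173.82], [-45.26, 126.66], [13.44, 144.39], [-59.66, 239.66], [0, 175.72], [-146.38, 146.38]. Speed limits (degrees/s): [127.2, 127.2, 147.25, 180, 180, 180].

### API

Orientations are given as a 3x3 rotation matrix whose columns are the frame's x, y, z axes.
In Python, from rig import monitor, viewer, manip, models gives the robot as it stands. The module is installed in compiled form; this text tells all that it offers.
- The arm moves only by the tool step_arm, never from a script. Its argument "increments" is text: rows parted by semicolons, each of 4 numbers parted by spaces: the shift along the world's x, y, z in m, then the turn about the world's z in degrees. In form: dx dy dz spin; .... A call has 1 to 20 rows; each row shifts and turns the commanded pose from where the row before left it; what a row does not reach is not made up. A row lasts 1/10 s, in which the tool goes at most 50 mm and 8.59 degrees, less where a joint would pass 70% of its speed; a pose out of reach is approached as far as the arm can. A call with a gripper value outside its range is refused whole. "hand" is the closure, from -1 (fully open) to 1 (shut), so that 0 is half open, set as the call begins (left out, the last holds). The fingers move at their own pace and stop on an object; "squeeze" is the grip in N (left out, the last holds). Time passes only in rows, so rows that do not move let the fingers close. It gives the time, the measured TCP pose, the force, the opening and the grip force at its end, in the units of the state.
- monitor.observe(): the state, without advancing time (a new reading comes with each control period).
- viewer.grab_frame(name): name is "scene" or "side" or "wrist"; returns a dict with "img" (400x640x3 uint8, red, green, blue), "vertical_fov" (degrees; the focal length in pixels is half the picture's height over the tangent of half this angle, whatever the lens; pixels are square), "cx", "cy" (the principal point, pixels), "R" (3x3) and "t" (3): a world point X has camera coordinates R X + t; the wrist camera has in their place "hand_eye" (4x4, takes a point from camera to tool coordinates, whose origin is the TCP and whose axes are the flange's). Camera axes: x right, y down, z forward; pixel columns grow to the right and rows downward; lengths in m; the calibration is good to about 2 mm. A picture is of the moment at which its call begins: read the wrist's pose just before it. There is no depth.
- manip.finish_job(): hands the job in; it is judged then, once.
Trained networks look in the newest picture that a camera, given by its name, has taken for a name from the list of things; names that differ only in an ending like _2 or _b are one class to them, and where a whole thing is asked for, a point or a joint stands for the part that bears it (a point fixed in the world has none). Each returns a list of dicts, best first, with "confidence" (0 to 1); they miss things now and then, are a little off and sometimes report something else, mostly with a low value. They report only what shows in the picture. A call takes as long as a camera call. They do not tell look-alikes from the thing itself.
- models.silhouettes(camera, thing): "region" (400x640 bool, what is visible of it) and "rect" ([left, top, right, bottom] in pixels, round what is visible of it).
- models.mark_of(camera, thing): "position" ([column, row] in pixels: a listed point, or the origin of a listed thing).
The state is a dict: "time": time; "joint_pos": joint angles; "qd": joint speeds; "joint_efforts": joint torques, N m; "position": TCP position; "eef_rot": TCP orientation; "contact_force": force on the tool from outside, world axes, zero at the start; "torque": the same for the moment, N m; "finger_gap": opening from 0.0 (shut) to 1.0 (fully open); "gripper_force": force on a finger pad.
Only numpy, scipy, OpenCV 4.12 (cv2) and the standard library are available. Lean on these libraries where they do the work, as an engineer would, in place of code of your own. Each camera call takes 0.05 s, during which the arm holds its last target. There are 200 camera calls.

## Working session

There is one attempt and no reset: what is moved stays moved. The work goes in short steps, Python scripts to look and compute and a tool call to move; the robot and the scene stay as the last step left them, time stands still between calls to the robot, and variables do not carry over. Pictures are saved under pics/ and viewed, at most 10 in all, crops included, and the job is handed in when it is done.

Besides the shell and the picture viewer there is one more tool, called after "Request:" in YAML: its name, and indented under it one key for each argument. step_arm: Moves the arm, as the interface text tells. Its arguments: {"type":"object","properties":{"increments":{"type":"string"},"hand":{"type":"number"},"squeeze":{"type":"number"}},"required":["increments"]}

```bash
mkdir -p pics; cat > h.py <<'E'
import numpy as np, cv2
from rig import monitor, viewer, manip, models
def grab(n):
    st=monitor.observe(); f=viewer.grab_frame(n); f['st']=st
    h,w=f['img'].shape[:2]; f['f']=h/2/np.tan(np.radians(f['vertical_fov'])/2)
    if n=='wrist':
        T=np.eye(4); T[:3,:3]=st['eef_rot']; T[:3,3]=st['position']
        W=T@np.array(f['hand_eye']); f['C']=W[:3,3]; f['Rwc']=W[:3,:3]
    else:
        R=np.array(f['R']); f['Rwc']=R.T; f['C']=-R.T@np.array(f['t'])
    return f
def save(f,name): cv2.imwrite('pics/'+name,cv2.cvtColor(f['img'],cv2.COLOR_RGB2BGR))
def ray(f,p,z):
    d=f['Rwc']@np.array([(p[0]-f['cx'])/f['f'],(p[1]-f['cy'])/f['f'],1.])
    return f['C']+d*(z-f['C'][2])/d[2]
def proj(f,X):
    c=f['Rwc'].T@(np.array(X)-f['C']); return np.array([f['cx'],f['cy']])+f['f']*c[:2]/c[2]
E
python3 - <<'E'
from h import *
np.set_printoptions(precision=3,suppress=True)
Z=dict(jaw_handle=.096,vise=0,cleat=.03,mat=0,rack=0,bay0=.012,bay1=.012,bay2=.012,stored_a=.012,grinder=0,flap_disc=0,offcut=0,wax_tin=0)
st=monitor.observe(); print(st['position'],st['time'])
for c in('scene','side','wrist'):
    f=grab(c); save(f,c+'0.png'); print(c,f['C'],f['f'],f['cx'],f['cy'],f['Rwc'].ravel(), f['vertical_fov'])
    for t,z in Z.items():
        for m in models.mark_of(c,t)[:3]: print(t,round(m['confidence'],2),np.round(m['position']),ray(f,m['position'],z))
E
```

```text
[ 0.135 -0.533  0.231] 0.0
scene [1.801 0.205 0.9  ] 504.5308665866297 318.21573827041044 201.21625339491763 [-0.108  0.54  -0.834  0.994  0.062 -0.088  0.004 -0.839 -0.544] 43.247527280257856
jaw_handle 0.92 [457. 187.] [0.436 0.49  0.096]
jaw_handle 0.76 [376. 200.] [0.543 0.242 0.096]
jaw_handle 0.67 [470. 236.] [0.691 0.492 0.096]
vise 0.86 [383. 230.] [0.553 0.271 0.   ]
vise 0.67 [473. 263.] [0.683 0.519 0.   ]
vise 0.57 [465. 211.] [0.425 0.53  0.   ]
cleat 0.72 [381. 219.] [0.543 0.264 0.03 ]
mat 0.79 [293. 228.] [ 0.575 -0.002  0.   ]
mat 0.56 [212. 216.] [ 0.542 -0.264 -0.   ]
rack 0.6 [211. 219.] [ 0.558 -0.262  0.   ]
bay0 0.89 [241. 217.] [ 0.556 -0.166  0.012]
bay0 0.62 [179. 213.] [ 0.553 -0.365  0.012]
bay0 0.6 [211. 213.] [ 0.544 -0.263  0.012]
bay1 0.89 [241. 217.] [ 0.556 -0.166  0.012]
bay1 0.62 [179. 213.] [ 0.553 -0.365  0.012]
bay1 0.6 [211. 213.] [ 0.544 -0.263  0.012]
bay2 0.89 [241. 217.] [ 0.556 -0.166  0.012]
bay2 0.62 [179. 213.] [ 0.553 -0.365  0.012]
bay2 0.6 [211. 213.] [ 0.544 -0.263  0.012]
stored_a 0.92 [240. 219.] [ 0.566 -0.167  0.012]
stored_a 0.
[... 1220 characters left out ...]
56  -0.178  0.012]
bay2 0.78 [342. 183.] [ 0.55  -0.259  0.012]
bay2 0.67 [309. 229.] [0.584 0.103 0.012]
stored_a 0.89 [333. 196.] [ 0.561 -0.145  0.012]
grinder 0.7 [344. 184.] [ 0.547 -0.281  0.   ]
grinder 0.64 [263. 210.] [0.783 0.013 0.   ]
flap_disc 0.71 [398. 185.] [ 0.337 -0.335  0.   ]
flap_disc 0.31 [386. 280.] [ 0.304  0.287 -0.   ]
offcut 0.78 [369. 220.] [ 0.404 -0.027  0.   ]
offcut 0.66 [346. 174.] [ 0.558 -0.373  0.   ]
wax_tin 0.94 [387. 280.] [0.3   0.285 0.   ]
wax_tin 0.74 [346. 185.] [ 0.537 -0.268  0.   ]
wrist [ 0.207 -0.515  0.374] 316.8686800856449 316.4555582497836 200.42055900918783 [ 0.245 -0.929 -0.278 -0.97  -0.235 -0.07  -0.     0.287 -0.958] 64.51829911291958
```

View pics/scene0.png

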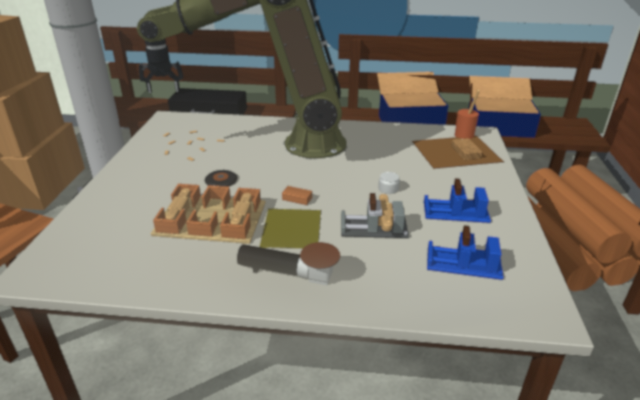

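View pics/side0.png

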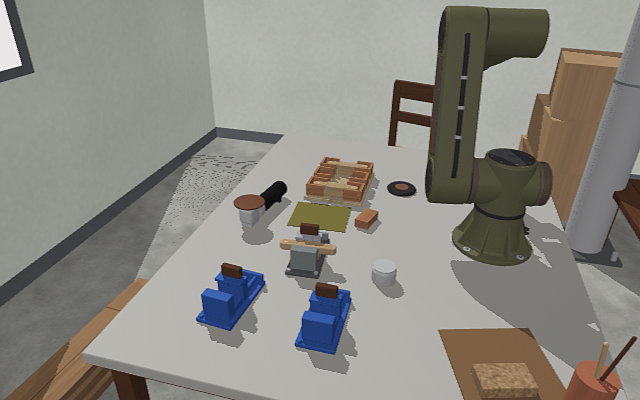

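The scene picture shows the grey vise with the cleat at about (378,218), jaw handle at (374,200), and the mat at (293,228). The rack is at (210,213) with its middle bay apparently empty, and the blue look-alikes are on the right (the side view agrees). I'll move over the rack and look from near, then go to the vise.

Request:
step_arm:
  increments: "0.04 0.03 0.01 0;0.04 0.03 0.01 0;0.04 0.03 0.01 0;0.04 0.03 0.01 0;0.04 0.03 0.01 0;0.04 0.03 0.01 0;0.04 0.03 0.01 0;0.04 0.03 0.01 0;0.04 0.03 0 0;0.04 0.03 0 0;0 0 0 0;0 0 0 0"
  hand: -1
  squeeze: 80

```text
time: 3.3
position: [0.5291, -0.2372, 0.3092]
eef_rot: [[0.969, 0.247, -0.001], [0.247, -0.969, 0.0], [-0.001, -0.0, -1.0]]
contact_force: [0.3, -0.4, 0.3]
finger_gap: 0.997
gripper_force: 0.0
```

```bash
python3 - <<'E'
from h import *
np.set_printoptions(precision=3,suppress=True)
st=monitor.observe(); print(st['position'],st['eef_rot'],st['joint_pos'],st['time'])
f=grab('wrist'); save(f,'w1.png')
Z=dict(mat=0,rack=0,bay1=.012,stored_a=.012,grinder=0,offcut=0)
for t,z in Z.items():
    for m in models.mark_of('wrist',t)[:3]: print(t,round(m['confidence'],2),np.round(m['position']),ray(f,m['position'],z))
for t,z in dict(mat=.003,stored_a=.052,rack=.012).items():
    for m in models.silhouettes('wrist',t)[:3]:
        c,_=cv2.findContours(m['region'].astype(np.uint8),0,2); c=max(c,key=cv2.contourArea)[:,0,:]
        P=np.array([ray(f,p,z)[:2] for p in c]).astype(np.float32); print(t,m['confidence'],cv2.minAreaRect(P),m['rect'])
E
```

```text
[ 0.529 -0.237  0.309] [[ 0.969  0.247 -0.001]
 [ 0.247 -0.969  0.   ]
 [-0.001 -0.    -1.   ]] [-27.759  18.54   75.117  -0.009  86.393  47.934] 3.3
mat 0.64 [158.  85.] [ 0.573 -0.006  0.   ]
rack 0.65 [408. 167.] [ 0.55  -0.367  0.   ]
bay1 0.93 [341. 147.] [ 0.555 -0.265  0.012]
stored_a 0.58 [409. 169.] [ 0.55  -0.366  0.012]
stored_a 0.56 [269. 125.] [ 0.56  -0.163  0.012]
offcut 0.72 [150. 202.] [ 0.406 -0.013  0.   ]
mat 0.58 ((0.5744673609733582, -0.007405616343021393), (0.19990089535713196, 0.1702699065208435), 3.5913748741149902) [93.7, 1.9, 230.3, 169.4]
stored_a 0.73 ((0.5516740083694458, -0.3573005795478821), (0.16825856268405914, 0.052618786692619324), 0.5055056810379028) [388.0, 106.3, 445.0, 234.6]
stored_a 0.61 ((0.5570625066757202, -0.16519586741924286), (0.04629112780094147, 0.16757133603096008), 89.69022369384766) [240.8, 58.8, 289.8, 192.3]
rack 0.78 ((0.5505516529083252, -0.2668629586696625), (0.30548205971717834, 0.23392483592033386), 89.32142639160156) [219.0, 30.5, 477.9, 254.2]
```

View pics/w1.png

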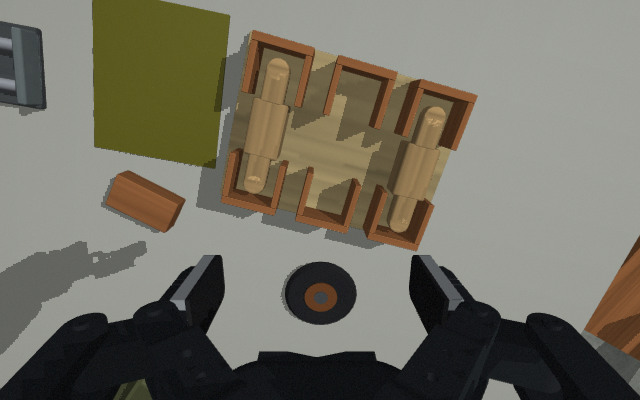

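Middle bay is the empty one, at about (341,147) in the wrist image; the stored cleats are at (269,125) and (409,169). Now to the vise.

Request:
step_arm:
  increments: "0 0.04 0 -1.5;0 0.04 0 -1.5;0 0.04 0 -1.5;0 0.04 0 -1.5;0 0.04 0 -1.5;0 0.04 -0.01 -1.5;0 0.04 -0.01 -1.5;0 0.04 -0.01 -1.5;0 0.04 -0.01 -1.3;0 0.04 -0.01 -1;0 0.04 0 0;0 0 0 0;0 0 0 0"

```text
time: 5.1
position: [0.5285, 0.2026, 0.2595]
eef_rot: [[1.0, -0.0, -0.0], [-0.0, -1.0, -0.0], [-0.0, 0.0, -1.0]]
contact_force: [0.2, -0.4, 0.2]
finger_gap: 1.0
gripper_force: 0.0
```

```bash
cat > v.py <<'E'
from h import *
import sys
np.set_printoptions(precision=3,suppress=True)
def rects(f,spec):
    for t,z in spec.items():
        for m in models.silhouettes('wrist',t)[:2]:
            c,_=cv2.findContours(m['region'].astype(np.uint8),0,2); c=max(c,key=cv2.contourArea)[:,0,:]
            P=np.array([ray(f,p,z)[:2] for p in c]).astype(np.float32); print(t,round(m['confidence'],2),cv2.minAreaRect(P),m['rect'])
def marks(f,spec):
    for t,z in spec.items():
        for m in models.mark_of('wrist',t)[:3]: print(t,round(m['confidence'],2),np.round(m['position']),ray(f,m['position'],z))
E
python3 - <<'E'
from v import *
f=grab('wrist'); save(f,'w2.png'); st=f['st'];print(st['position'],st['eef_rot'][:,0],st['time'])
marks(f,dict(jaw_handle=.096,vise=0,cleat=.03,wax_tin=0)); rects(f,dict(cleat=.07,jaw_handle=.08,wax_tin=.05))
E
```

```text
[0.529 0.203 0.26 ] [ 1. -0. -0.] 5.1
jaw_handle 0.74 [287. 166.] [0.546 0.232 0.096]
jaw_handle 0.65 [ 51. 271.] [0.431 0.49  0.096]
jaw_handle 0.53 [615. 147.] [ 0.564 -0.084  0.096]
vise 0.97 [38. 26.] [0.689 0.52  0.   ]
vise 0.8 [261. 153.] [0.544 0.274 0.   ]
vise 0.7 [ 81. 237.] [ 0.43   0.526 -0.   ]
cleat 0.8 [259. 155.] [0.546 0.27  0.03 ]
wax_tin 0.83 [264. 309.] [0.315 0.281 0.   ]
cleat 0.88 ((0.5415181517601013, 0.27261289954185486), (0.16778695583343506, 0.038438599556684494), 4.229918003082275) [229.1, 80.9, 277.5, 238.5]
cleat 0.48 ((0.5494017004966736, -0.08711177855730057), (0.21793827414512634, 0.09444122016429901), 16.273090362548828) [553.6, 48.4, 639.5, 239.2]
jaw_handle 0.94 ((0.43729066848754883, 0.48161545395851135), (0.1065891832113266, 0.09758991748094559), 0.021055787801742554) [28.4, 213.6, 112.8, 300.7]
jaw_handle 0.6 ((0.5798999071121216, 0.03393366560339928), (0.1611713469028473, 0.13745397329330444), 3.595370292663574) [417.9, 35.3, 568.6, 212.7]
wax_tin 0.7 ((0.5462236404418945, -0.10511011630296707), (0.2307673841714859, 0.09908473491668701), 16.27309226989746) [554.0, 48.5, 639.4, 240.7]
wax_tin 0.7 ((0.42753925919532776, 0.004301398992538452), (0.09865045547485352, 0.054080866277217865), 74.90818786621094) [435.9, 228.0, 521.4, 282.5]
```

View pics/w2.png

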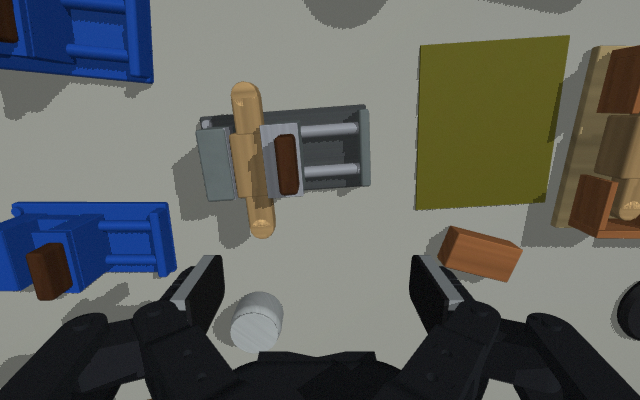

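Wrist view: the cleat runs from (243,88) to (262,232), handle top about (277–298, 134–193), and the jaw slides to image right (-y). Computing yaw and handle centre.

```bash
python3 - <<'E'
from v import *
f=grab('wrist')
def pr(n,a,b,z):
    A,B=ray(f,a,z),ray(f,b,z); d=A-B; print(n,(A+B)/2,np.hypot(*d[:2]),np.degrees(np.arctan2(d[1],d[0])))
pr('cleat tips',(244,82),(263,237),.062)
pr('cleat ridge',(243,90),(262,225),.07)
pr('handle top L',(277,138),(283,195),.112); pr('handle top R',(294,135),(298,192),.112)
pr('end plate R',(367,105),(370,186),.04)
pr('fixed jaw L',(198,132),(208,200),.078)
hsv=cv2.cvtColor(f['img'],cv2.COLOR_RGB2HSV)
sub=f['img'][120:205,268:305].astype(int); m=((sub.sum(2)<180)&(sub[...,0]>sub[...,2]+20)).astype(np.uint8)
p=cv2.findNonZero(m)[:,0]+[268,120]
P=np.array([ray(f,q,.112)[:2] for q in p],np.float32); print(cv2.minAreaRect(P),len(p))
# predicted projection of model for vise pose candidates
for yaw in(2,4,6):
  c,s=np.cos(np.radians(yaw)),np.sin(np.radians(yaw))
  R=np.array([[c,-s],[s,c]])
  o=np.array([.5455,.268])
  print(yaw,[np.round(proj(f,[*(o+R@q[:2]),q[2]])) for q in np.array([[.085,0,.06],[-.085,0,.06],[.028,-.047,.112],[-.028,-.047,.112],[.028,-.029,.112],[-.028,-.029,.112],[.038,.023,.078],[-.038,.023,.078]])])
E
```

```text
cleat tips [0.541 0.27  0.062] 0.16947951363412334 3.5523870950969947
cleat ridge [0.546 0.269 0.07 ] 0.14362856722518527 4.545108319160978
handle top L [0.548 0.236 0.112] 0.05364702402589205 3.900064666643954
handle top R [0.551 0.221 0.112] 0.053287096386143804 2.757669589783312
end plate R [0.557 0.143 0.04 ] 0.09171106516451207 4.662078548703009
fixed jaw L [0.542 0.32  0.078] 0.07133804714000401 2.2819793959006494
((0.5442707538604736, 0.23145027458667755), (0.024820618331432343, 0.06687913089990616), 84.5471420288086) 1179
2 [array([248.,  77.]), array([263., 233.]), array([294., 137.]), array([298., 197.]), array([274., 138.]), array([279., 198.]), array([226., 127.]), array([235., 199.])]
4 [array([245.,  77.]), array([265., 233.]), array([293., 136.]), array([299., 195.]), array([273., 137.]), array([280., 197.]), array([225., 128.]), array([236., 200.])]
6 [array([242.,  77.]), array([268., 233.]), array([292., 134.]), array([299., 193.]), array([272., 136.]), array([281., 195.]), array([224., 128.]), array([237., 201.])]
```

Request:
step_arm:
  increments: "0.006 0.009 -0.02 1;0.006 0.009 -0.03 1;0.006 0.009 -0.03 1;0 0 -0.03 1;0 0 -0.03 0;0 0 -0.02 0;0 0 -0.011 0;0 0 0 0"

```text
time: 6.35
position: [0.5463, 0.2289, 0.0876]
eef_rot: [[0.998, 0.068, -0.002], [0.068, -0.998, -0.001], [-0.002, 0.001, -1.0]]
contact_force: [0.1, -0.2, 0.6]
finger_gap: 0.999
gripper_force: 0.0
```

Request:
step_arm:
  increments: "0 0 0 0;0 0 0 0;0 0 0 0;0 0 0 0;0 0 0 0;0 0 0 0"
  hand: 1
  squeeze: 40

```text
time: 6.95
position: [0.5468, 0.2294, 0.0894]
eef_rot: [[0.998, 0.068, 0.001], [0.068, -0.998, 0.0], [0.001, -0.0, -1.0]]
contact_force: [-2.4, -0.2, 6.0]
finger_gap: 0.2
gripper_force: 40.3
```

Request:
step_arm:
  increments: "0 0 0.002 0;0.0007 -0.01 0 0;0.0007 -0.01 0 0;0.0007 -0.01 0 0;0.0007 -0.01 0 0;0.0007 -0.01 0 0;0.0007 -0.008 0 0;0.0003 -0.006 0 0;0 -0.002 0 0;0 0 0 0;0 0 0 0"

```text
time: 8.05
position: [0.5514, 0.1668, 0.0896]
eef_rot: [[0.998, 0.069, 0.002], [0.069, -0.998, 0.005], [0.002, -0.005, -1.0]]
contact_force: [12.0, 33.1, -19.3]
finger_gap: 0.201
gripper_force: 41.8
```

The jaw moved about 63 mm and then hit its stop (33 N). Releasing it, and backing up for a look at the cleat.

Request:
step_arm:
  increments: "0 0.003 0 0;0 0 0 0;0 0 0 0;0 0 0 0;0 0 0 0"
  hand: -1

```text
time: 8.55
position: [0.5513, 0.1658, 0.0909]
eef_rot: [[0.998, 0.068, 0.0], [0.068, -0.998, -0.0], [0.0, 0.0, -1.0]]
contact_force: [0.4, 0.8, -0.1]
finger_gap: 0.995
gripper_force: 0.0
```

Request:
step_arm:
  increments: "0 0 0.02 0;0 0.01 0.03 0;0 0.02 0.03 0;0 0.03 0.03 0;0 0.03 0.03 0;0 0.02 0.02 0;0 0 0 0;0 0 0 0"

```text
time: 9.35
position: [0.551, 0.2758, 0.25]
eef_rot: [[0.998, 0.068, -0.0], [0.068, -0.998, -0.0], [-0.0, 0.0, -1.0]]
contact_force: [-0.6, -0.4, -1.2]
finger_gap: 1.0
gripper_force: 0.0
```

```bash
python3 - <<'E'
from v import *
f=grab('wrist'); save(f,'w3.png'); st=f['st'];print(st['position'],st['eef_rot'][:,0],st['time'])
marks(f,dict(jaw_handle=.096,vise=0,cleat=.03)); rects(f,dict(cleat=.07))
E
```

```text
[0.551 0.276 0.25 ] [ 0.998  0.068 -0.   ] 9.35
jaw_handle 0.93 [77. 14.] [0.684 0.485 0.096]
jaw_handle 0.82 [427. 194.] [0.549 0.168 0.096]
jaw_handle 0.59 [106. 280.] [0.433 0.491 0.096]
vise 0.97 [108.  29.] [0.69  0.518 0.   ]
vise 0.9 [125. 243.] [0.43  0.526 0.   ]
cleat 0.9 [322. 180.] [0.542 0.268 0.03 ]
cleat 0.71 ((0.3610169291496277, 0.2842435836791992), (0.06380674988031387, 0.06588596105575562), 82.360107421875) [274.6, 307.1, 322.6, 357.0]
cleat 0.7 ((0.5414839386940002, 0.27051931619644165), (0.16637790203094482, 0.04353425279259682), 4.282541275024414) [302.0, 103.2, 345.2, 262.7]
```

View pics/w3.png

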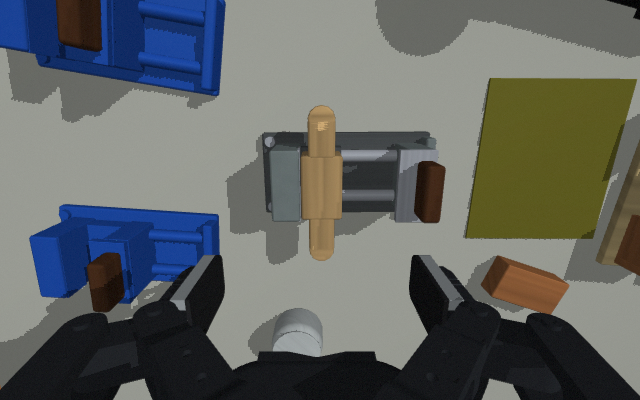

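The jaw is open (grip at (428,190), which projects to y≈0.168), and the cleat is still standing at (0.542, 0.269), yaw ≈ 4°. Taking the near (-x) horn.

Request:
step_arm:
  increments: "-0.02 -0.003 -0.02 0;-0.025 -0.004 -0.03 0;-0.028 -0.004 -0.03 0;0 0 -0.03 0;0 0 -0.03 0;0 0 -0.03 0;0 0 -0.025 0;0 0 -0.015 0;0 0 0 0;0 0 0 0"

```text
time: 10.6
position: [0.4786, 0.2652, 0.0415]
eef_rot: [[0.998, 0.068, 0.001], [0.068, -0.998, 0.0], [0.001, -0.0, -1.0]]
contact_force: [0.2, 0.4, 0.6]
finger_gap: 0.999
gripper_force: 0.0
```

Request:
step_arm:
  increments: "0 0 0 0;0 0 0 0;0 0 0 0;0 0 0 0;0 0 0 0;0 0 0 0;0 0 0 0"
  hand: 1
  squeeze: 100

```text
time: 11.3
position: [0.4784, 0.2653, 0.0413]
eef_rot: [[0.998, 0.068, 0.001], [0.068, -0.998, 0.0], [0.001, -0.0, -1.0]]
contact_force: [-1.3, -1.1, 6.7]
finger_gap: 0.315
gripper_force: 97.9
```

Request:
step_arm:
  increments: "0 0 0.005 0;0 0 0.01 0;0 0 0.015 0;0 0 0.02 0;0 0 0.025 0;0 0 0.025 0;0 0 0.02 0;0 0 0.01 0;0 0 0 0;0 0 0 0"

```text
time: 12.3
position: [0.4778, 0.265, 0.17]
eef_rot: [[0.998, 0.068, -0.001], [0.068, -0.998, -0.0], [-0.001, 0.0, -1.0]]
contact_force: [0.6, -0.3, -1.5]
finger_gap: 0.316
gripper_force: 98.3
```

```bash
python3 - <<'E'
from v import *
f=grab('wrist'); save(f,'w4.png'); st=f['st'];print(st['position'],st['finger_gap'],st['torque'],st['time'])
g=grab('side'); i=g['img'][130:330,200:440]; cv2.imwrite('pics/s4.png',np.vstack([cv2.resize(i[...,::-1],(480,400),interpolation=2)]))
E
```

```text
[0.478 0.265 0.17 ] 0.31596123742284704 [0.037 0.069 0.03 ] 12.3
```

View pics/s4.png

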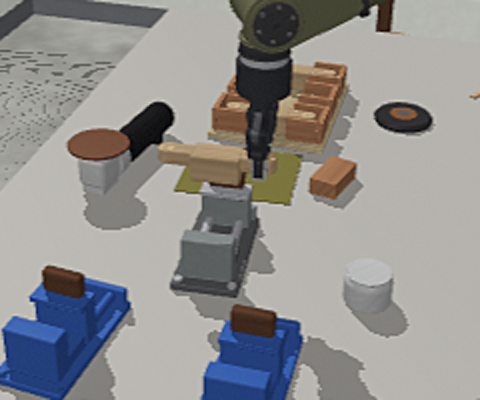

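The cleat is held level by its horn at about (170–275,160) in the crop, above the vise. Moving to the mat.

Request:
step_arm:
  increments: "0.001 -0.015 0 0;0.002 -0.03 0 0;0.002 -0.035 0 0;0.002 -0.035 0 0;0.002 -0.035 0 0;0.002 -0.035 0 0;0.002 -0.035 0 0;0.002 -0.03 0 0;0.002 -0.015 0 0;0.001 -0.01 0 0;0 0 0 0;0 0 -0.02 0;0 0 -0.03 0;0 0 -0.03 0;0 0 -0.03 0;0 0 -0.02 0;0 0 -0.01 0;0 0 -0.005 0;0 0 0 0;0 0 0 0"

```text
time: 14.4
position: [0.4967, -0.0098, 0.0266]
eef_rot: [[0.998, 0.068, 0.001], [0.068, -0.998, -0.0], [0.001, 0.0, -1.0]]
contact_force: [-0.8, -0.0, -1.7]
finger_gap: 0.312
gripper_force: 98.5
```

Request:
step_arm:
  increments: "0 0 -0.003 0;0 0 -0.003 0;0 0 -0.002 0;0 0 0 0"

```text
time: 14.8
position: [0.496, -0.0099, 0.0175]
eef_rot: [[0.998, 0.068, -0.0], [0.068, -0.998, 0.0], [-0.0, -0.0, -1.0]]
contact_force: [0.2, -0.9, -1.8]
finger_gap: 0.314
gripper_force: 98.5
```

Request:
step_arm:
  increments: "0 0 -0.001 0;0 0 -0.001 0;0 0 -0.001 0;0 0 0 0;0 0 0 0"

```text
time: 15.3
position: [0.4962, -0.0098, 0.0147]
eef_rot: [[0.998, 0.068, -0.0], [0.068, -0.998, 0.0], [-0.0, -0.0, -1.0]]
contact_force: [-0.5, -0.5, -0.6]
finger_gap: 0.313
gripper_force: 98.5
```

Contact has taken over most of the weight, so I'll release and rise to look.

Request:
step_arm:
  increments: "0 0 0 0;0 0 0 0;0 0 0 0;0 0 0 0;0 0 0 0"
  hand: -1

```text
time: 15.8
position: [0.4962, -0.0099, 0.0148]
eef_rot: [[0.998, 0.068, 0.0], [0.068, -0.998, -0.0], [0.0, 0.0, -1.0]]
contact_force: [-0.3, 0.2, -1.4]
finger_gap: 0.997
gripper_force: 0.0
```

Request:
step_arm:
  increments: "0 0 0.02 0;0 0 0.03 0;0.01 0 0.03 0;0.02 0 0.03 0;0.02 0 0.03 0;0.01 0 0.03 0;0 0 0.03 0;0 0 0 0;0 0 0 0"

```text
time: 16.7
position: [0.5561, -0.0098, 0.2148]
eef_rot: [[0.998, 0.068, 0.001], [0.068, -0.998, -0.0], [0.001, 0.0, -1.0]]
contact_force: [0.1, -0.1, 0.3]
finger_gap: 1.001
gripper_force: 0.0
```

```bash
python3 - <<'E'
from v import *
f=grab('wrist'); save(f,'w5.png'); st=f['st'];print(st['position'],st['eef_rot'][:,0],st['time'])
marks(f,dict(cleat=.003,mat=0,bay1=.012,stored_a=.012)); rects(f,dict(cleat=.04))
E
```

```text
[ 0.556 -0.01   0.215] [0.998 0.068 0.001] 16.7
cleat 0.68 [313. 170.] [ 0.56  -0.005  0.003]
bay1 0.76 [544. 192.] [ 0.554 -0.267  0.012]
stored_a 0.89 [625. 199.] [ 0.552 -0.361  0.012]
stored_a 0.89 [454. 185.] [ 0.555 -0.164  0.012]
cleat 0.65 ((0.5589338541030884, -0.0043831467628479), (0.16960811614990234, 0.04361596703529358), 4.744139671325684) [290.6, 88.0, 336.6, 255.8]
```

View pics/w5.png

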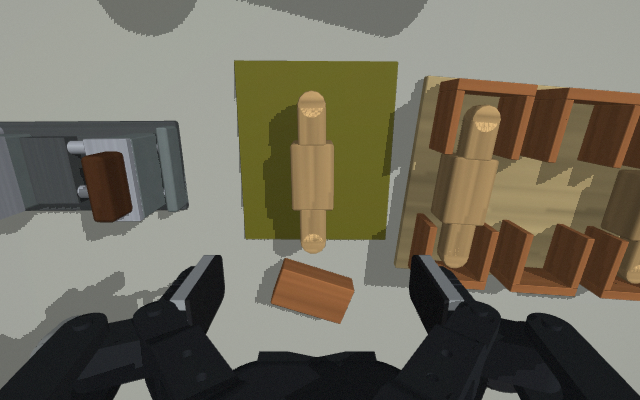

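The cleat lies flat on the mat, from (312,95) to (313,250), centre (0.560, -0.005). Taking it by its middle.

Request:
step_arm:
  increments: "0.002 0.003 -0.03 0;0.002 0.002 -0.04 0;0 0 -0.04 0;0 0 -0.04 0;0 0 -0.03 0;0 0 -0.015 0;0 0 -0.007 0;0 0 0 0;0 0 0 0"

```text
time: 17.9
position: [0.561, -0.0049, 0.0141]
eef_rot: [[0.998, 0.068, 0.002], [0.068, -0.998, -0.0], [0.002, 0.0, -1.0]]
contact_force: [-0.4, -0.3, 0.2]
finger_gap: 1.0
gripper_force: 0.0
```

Request:
step_arm:
  increments: "0 0 0 0;0 0 0 0;0 0 0 0;0 0 0 0;0 0 0 0;0 0 0 0"
  hand: 1
  squeeze: 60

```text
time: 18.5
position: [0.5607, -0.0049, 0.0135]
eef_rot: [[0.998, 0.068, 0.001], [0.068, -0.998, -0.0], [0.001, 0.0, -1.0]]
contact_force: [-0.1, 0.5, 6.1]
finger_gap: 0.503
gripper_force: 62.1
```

Request:
step_arm:
  increments: "0 0 0.01 0;0 0 0.02 0;0 0 0.03 0;0 0 0.04 0;0 0 0.04 0;0 0 0.03 0;0 0 0.02 0;0 0 0.01 0;0 0 0 0;0 -0.03 0 -1;0 -0.04 0 -1;0 -0.04 0 -1;0 -0.04 0 -1;0 -0.04 0 0;0 -0.04 0 0;0 -0.02 0 0;0 -0.01 0 0;0 0 0 0;0 0 0 0"

```text
time: 20.4
position: [0.5603, -0.2636, 0.2124]
eef_rot: [[1.0, -0.001, -0.001], [-0.001, -1.0, 0.001], [-0.001, -0.001, -1.0]]
contact_force: [0.6, 0.6, -1.7]
finger_gap: 0.505
gripper_force: 61.3
```

```bash
python3 - <<'E'
from v import *
f=grab('wrist'); save(f,'w6.png'); st=f['st'];print(st['position'],st['eef_rot'][:,0],st['time'],st['finger_gap'])
marks(f,dict(bay1=.012,stored_a=.012)); rects(f,dict(rack=.012,stored_a=.052,cleat=.228))
E
```

```text
[ 0.56  -0.264  0.212] [ 1.    -0.001 -0.001] 20.4 0.5054383006842423
stored_a 0.86 [406. 184.] [ 0.55  -0.363  0.012]
stored_a 0.73 [226. 178.] [ 0.557 -0.162  0.012]
rack 0.71 ((0.5439252257347107, -0.2637326121330261), (0.31502407789230347, 0.24557353556156158), 89.23857879638672) [165.0, 70.0, 473.5, 288.9]
stored_a 0.8 ((0.5576913356781006, -0.16860167682170868), (0.05186985433101654, 0.16765345633029938), 89.64904022216797) [192.0, 97.6, 246.7, 263.9]
stored_a 0.68 ((0.5525981783866882, -0.35849061608314514), (0.05241156369447708, 0.16701503098011017), 89.75699615478516) [387.0, 102.9, 440.5, 266.5]
cleat 0.76 ((0.5800517797470093, -0.263131320476532), (0.12865127623081207, 0.04893920570611954), 0.07042304426431656) [260.6, 75.9, 376.1, 358.8]
```

View pics/w6.png

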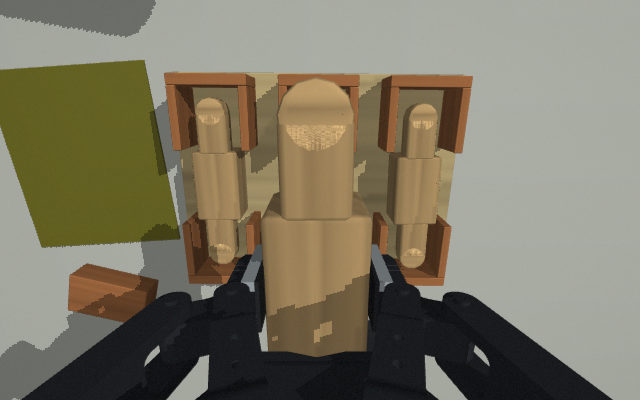

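```bash
python3 - <<'E'
from v import *
f=grab('wrist')
for z in(.045,.057):
  A,B=ray(f,(166,73),z),ray(f,(471,76),z); C,D=ray(f,(189,283),z),ray(f,(445,284),z)
  I,J=ray(f,(173,85),z),ray(f,(468,88),z)
  yaw=lambda P,Q: np.degrees(np.arctan2((P-Q)[0],-(P-Q)[1]))*-1
  print(z,A[:2],B[:2],C[:2],D[:2],'yaw',np.degrees(np.arctan2(-(A-B)[0],(A-B)[1])),'w',np.hypot(*(A-B)[:2]),'cen',(A+B+C+D)[:2]/4)
# predicted floor/strip points for candidate rack pose
for cx,cy,y in((.554,-.265,0),(.554,-.265,-1),(.554,-.265,-2)):
  c,s=np.cos(np.radians(y)),np.sin(np.radians(y)); R=np.array([[c,-s],[s,c]])
  print(cx,cy,y,[list(np.round(proj(f,[*(np.array([cx,cy])+R@q[:2]),q[2]]))) for q in np.array([[.11,.15,.012],[.11,-.15,.012],[.095,.128,.057],[.095,.072,.057],[.095,-.072,.057],[.095,-.128,.057],[.095,.028,.057],[.095,-.028,.057],[.037,.028,.057],[.037,-.028,.057]])])
E
python3 - <<'E'
import cv2
i=cv2.imread('pics/w6.png')[60:300,155:485]; cv2.imwrite('pics/w6c.png',cv2.resize(i,(792,576),interpolation=2))
E
```

```text
0.045 [ 0.663 -0.126] [ 0.66  -0.405] [ 0.446 -0.122] [ 0.444 -0.406] yaw -0.5939555453298353 w 0.278896694749101 cen [ 0.553 -0.265]
0.057 [ 0.662 -0.132] [ 0.659 -0.4  ] [ 0.453 -0.128] [ 0.451 -0.401] yaw -0.5939555453298346 w 0.2681210856104516 cen [ 0.556 -0.265]
0.554 -0.265 0 [[np.float64(169.0), np.float64(75.0)], [np.float64(466.0), np.float64(75.0)], [np.float64(174.0), np.float64(88.0)], [np.float64(237.0), np.float64(88.0)], [np.float64(399.0), np.float64(88.0)], [np.float64(462.0), np.float64(88.0)], [np.float64(286.0), np.float64(88.0)], [np.float64(349.0), np.float64(88.0)], [np.float64(288.0), np.float64(153.0)], [np.float64(347.0), np.float64(153.0)]]
0.554 -0.265 -1 [[np.float64(171.0), np.float64(72.0)], [np.float64(467.0), np.float64(77.0)], [np.float64(175.0), np.float64(86.0)], [np.float64(239.0), np.float64(87.0)], [np.float64(400.0), np.float64(90.0)], [np.float64(463.0), np.float64(91.0)], [np.float64(288.0), np.float64(88.0)], [np.float64(351.0), np.float64(89.0)], [np.float64(289.0), np.float64(153.0)], [np.float64(348.0), np.float64(154.0)]]
0.554 -0.265 -2 [[np.float64(173.0), np.float64(69.0)], [np.float64(469.0), np.float64(80.0)], [np.float64(177.0), np.float64(83.0)], [np.float64(240.0), np.float64(85.0)], [np.float64(402.0), np.float64(91.0)], [np.float64(465.0), np.float64(93.0)], [np.float64(290.0), np.float64(87.0)], [np.float64(353.0), np.float64(89.0)], [np.float64(289.0), np.float64(152.0)], [np.float64(349.0), np.float64(154.0)]]
```

View pics/w6c.png

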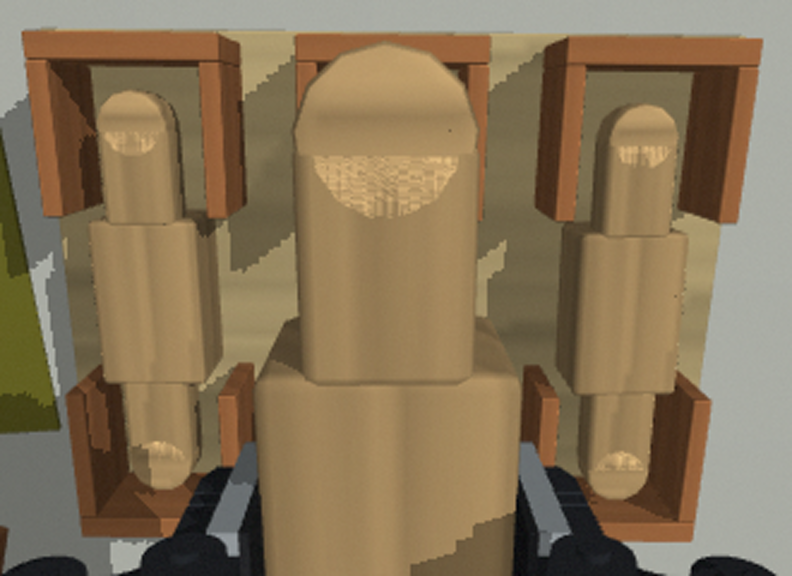

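The rack is nearly square to the world (yaw ≈ -0.6°), with the middle bay centre at about (0.555, -0.265) and clear. Lowering.

Request:
step_arm:
  increments: "-0.0025 -0.001 -0.01 -0.6;-0.002 -0.0005 -0.03 0;0 0 -0.03 0;0 0 -0.03 0;0 0 -0.03 0;0 0 -0.02 0;0 0 -0.015 0;0 0 -0.01 0;0 0 -0.005 0;0 0 0 0;0 0 0 0"

```text
time: 21.85
position: [0.5561, -0.2666, 0.0335]
eef_rot: [[1.0, -0.012, 0.001], [-0.012, -1.0, -0.001], [0.001, 0.001, -1.0]]
contact_force: [-0.7, 0.1, -0.8]
finger_gap: 0.507
gripper_force: 61.3
```

Request:
step_arm:
  increments: "0 0.001 -0.004 0;0 0 -0.003 0;0 0 -0.002 0;0 0 -0.001 0;0 0 -0.001 0;0 0 0 0;0 0 0 0"

```text
time: 22.55
position: [0.5558, -0.2654, 0.0225]
eef_rot: [[1.0, -0.012, 0.0], [-0.012, -1.0, -0.0], [0.0, 0.0, -1.0]]
contact_force: [-4.6, 2.4, 6.7]
finger_gap: 0.505
gripper_force: 62.2
```

Floor contact at the expected height. Releasing and retreating.

Request:
step_arm:
  increments: "0 0 0 0;0 0 0 0;0 0 0 0;0 0 0 0;0 0 0 0"
  hand: -0.5

```text
time: 23.05
position: [0.5557, -0.2653, 0.0217]
eef_rot: [[1.0, -0.012, -0.0], [-0.012, -1.0, 0.0], [-0.0, -0.0, -1.0]]
contact_force: [0.3, -0.4, 0.2]
finger_gap: 0.747
gripper_force: 0.0
```

Request:
step_arm:
  increments: "0 0 0.01 0;0 0 0.02 0;0 0 0.03 0;0 0 0.04 0;0 0 0.04 0;0 0 0.04 0;0 0 0.02 0;0 0 0 0;0 0 0 0"

```text
time: 23.95
position: [0.5555, -0.2652, 0.2219]
eef_rot: [[1.0, -0.012, 0.0], [-0.012, -1.0, -0.0], [0.0, 0.0, -1.0]]
contact_force: [0.1, -0.4, 0.0]
finger_gap: 0.752
gripper_force: 0.0
```

```bash
python3 - <<'E'
from v import *
f=grab('wrist'); save(f,'w7.png'); st=f['st'];print(st['position'],st['time'],st['finger_gap'])
marks(f,dict(cleat=.012)); rects(f,dict(cleat=.052))
m=models.silhouettes('wrist','cleat'); print([(round(x['confidence'],2),x['rect']) for x in m])
E
```

```text
[ 0.556 -0.265  0.222] 23.95 0.7520932215586706
cleat 0.65 [318. 172.] [ 0.557 -0.266  0.012]
cleat 0.56 ((0.5550909638404846, -0.26522278785705566), (0.04425216466188431, 0.16733518242835999), 88.17453002929688) [295.4, 94.5, 342.8, 259.3]
cleat 0.21 ((0.5548439621925354, -0.26324018836021423), (0.2767578661441803, 0.2131779044866562), 89.29779052734375) [164.1, 70.7, 464.0, 279.9]
[(0.56, [295.4, 94.5, 342.8, 259.3]), (0.21, [164.1, 70.7, 464.0, 279.9])]
```

View pics/w7.png

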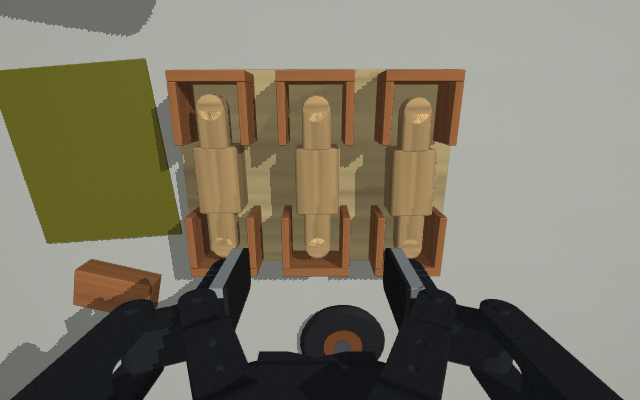

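The cleat sits flat and centred in the middle bay (317,178), inside the end strips, and the stored cleats haven't moved. Handing in.

```bash
python3 -c "
from rig import manip; print(manip.finish_job())"
```

```text
the job is handed in; nothing more can be done
None
```

The cleat is in the rack's empty middle bay, base down, centred and released; the vise jaw is left open, the stored cleats look unmoved, I touched nothing else, and the job is handed in (no verdict was returned).

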